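# Warm the full bottle: find it by weight, then work the lever-lock switch

### The arm

A 7-joint arm with a two-finger parallel gripper is mounted at the origin on a cart in front of the work surface, level with it; the furniture and walls round the work are solid. World frame = base frame: x ahead of the robot, y to its left, z up, the work surface at z = 0. Lengths are in mm, angles in rad, forces in N, time in s.
With the tool pointing down it reaches from about 400 to 875 mm from the base axis. Payload 4.4 kg.
Tool frame: the origin (TCP) lies at the very end of the fingers, on their centre line; the grasp point (between the pads) lies 19 mm behind it; z points along the fingers, y is the line along which they close (so a half turn about z gives the same grasp; the last joint's range is limited). The gripper opens to 85 mm and grips with 20 to 120 N. Pads are 22 mm wide; open, the fingers measure 114 mm over their backs; the gripper's body (76 mm by 85 mm) begins 54 mm behind the grasp point. The pads swing forward as they close: fully open they stand 13 mm farther back than shut.
Start: joints at [1.199, 0.628, 0.038, 1.517, -0.027, 0.996, -0.02], TCP at [195.714, -619.85, 231.313] pointing down, gripper open.
Joint ranges: [-3.06, 3.06], [-0.37, 2.12], [-1.25, 1.32], [0.18, 2.47], [-1.1, 4.24], [0.23, 1.98], [-2.94, 2.94]. Speed limits (rad/s): [2.57, 2.57, 3.14, 3.14, 3.14, 3.14, 3.14].

### API

Orientations are given as [roll, pitch, yaw] about the fixed x, y, z axes, in that order (R = Rz(yaw) Ry(pitch) Rx(roll)).
In Python, from cell import ctrl gives the robot as it stands.
- The arm moves only by the tool jog_arm, never from a script. Its argument "plan" is a list of rows, each an object of numbers: "tx", "ty", "tz": the shift along the tool's x, y, z as a fraction of full scale; "wx", "wy", "wz": the turn, a rotation vector about the tool's x, y, z as a fraction of full scale; "claw": the closure, from 0 (fully open) to 1 (shut). In form: [{"tx": .., "ty": .., "tz": .., "wx": .., "wy": .., "wz": .., "claw": ..}, ...]. A call has 1 to 12 rows; each row is the pose to reach, as a shift and turn from the pose commanded when the call began, along the tool's axes at that moment; what a row does not reach only later rows make up. Full scale, the value 1, is 300 mm for a shift and 90 degrees for a turn. A row lasts 1/10 s, in which the tool goes at most 50 mm and 8.59 degrees, less where a joint would pass 70% of its speed; a pose out of reach is approached as far as the arm can. A call with a number of a shift or a turn outside -1 to 1 is refused whole. A call with a gripper value outside its range is refused whole. The fingers move at their own pace and stop on an object; the grip force is fixed at half the most. Time passes only in rows, so rows that repeat a pose let the fingers close. It gives the time, the measured TCP pose, the force, the opening and the grip force at its end, in the units of the state.
- ctrl.read_state(): the state, without advancing time (a new reading comes with each control period).
- ctrl.get_image(name): name is "scene" or "top" or "wrist"; returns a dict with "img" (480x640x3 uint8, red, green, blue), "depth" (480x640 float32, mm along the optical axis (not along the pixel's ray), 0 where there is no reading), "fx", "fy", "cx", "cy" (pixels), "position" and "orientation" of the camera in the world; the wrist camera has in their place "hand_eye" (4x4, takes a point from camera to tool coordinates, whose origin is the TCP and whose axes are the flange's). Camera axes: x right, y down, z forward; pixel columns grow to the right and rows downward; lengths in mm; the calibration is good to about 2 mm. A picture is of the moment at which its call begins: read the wrist's pose just before it.
- ctrl.finish_job(): hands the job in; it is judged then, once.
Trained networks look in a picture, given as the dict that the camera call returned (one of the last four; its "shot" number tells which), for a name from the list of things; names that differ only in an ending like _2 or _b are one class to them, and where a whole thing is asked for, a point or a joint stands for the part that bears it (a point fixed in the world has none). Each returns a list of dicts, best first, with "score" (0 to 1); they miss things now and then, are a little off and sometimes report something else, mostly with a low value. They report only what shows in the picture. A call takes as long as a camera call. They do not tell look-alikes from the thing itself.
- ctrl.trace(picture, thing): "pixels" (480x640 bool, what is visible of it) and "extent" ([centre column, centre row, width, height] in pixels, round what is visible of it).
The state is a dict: "clock": time; "qpos": joint angles; "qd": joint speeds; "tau": joint torques, N m; "eef_pos": TCP position; "tool_rot": TCP orientation; "force": force on the tool from outside, world axes, zero at the start; "torque": the same for the moment, N m; "width": finger opening in mm; "gripper_force": force on a finger pad.
Only numpy, scipy, OpenCV 4.12 (cv2) and the standard library are available. Lean on these libraries where they do the work, as an engineer would, in place of code of your own. Each camera call takes 0.05 s, during which the arm holds its last target. There are 200 camera calls.

### The job

One of the three look-alike brown bottles is full and the other two are empty: find the full one by lifting them, and stand the empty ones back where they were. Set the full bottle gently down, upright in the round steel dish of the white bench warmer, and only then switch the warmer on: lift the locking collar on its toggle lever, flip the lever right over to the other side and let the collar drop back so that it locks there. Leave everything else where it is.

Things in the scene. Friction and masses are not known exactly. Their poses are not given: they have to be found in the camera images.
- bottle_a_mid (a point): small brown medicine bottle with a light screw cap, closed; body 44 mm diameter up to 76 mm, cap 30 mm diameter, 90 mm tall in all. This point is its centre, 45 mm above its underside; z up. All three bottles look the same; one of them (not always at the same place) is full and weighs 0.31 to 0.41 kg, the other two are empty and weigh 0.06 to 0.10 kg each
- bottle_b_mid (a point): small brown medicine bottle with a light screw cap, closed; body 44 mm diameter up to 76 mm, cap 30 mm diameter, 90 mm tall in all. This point is its centre, 45 mm above its underside; z up; may be full or empty like the others
- bottle_c_mid (a point): small brown medicine bottle with a light screw cap, closed; body 44 mm diameter up to 76 mm, cap 30 mm diameter, 90 mm tall in all. This point is its centre, 45 mm above its underside; z up; may be full or empty like the others
- bottle_a: the same bottle as bottle_a_mid, origin at the centre of its underside
- bottle_b: the same bottle as bottle_b_mid, origin at the centre of its underside
- bottle_c: the same bottle as bottle_c_mid, origin at the centre of its underside
- warmer: white bench warmer, fixed to the table, 130 mm (its x) by 240 mm (its y), origin at the centre of its underside. Its +y half is a low plate section, top 30 mm above the table, with the dish; its -y half is the control section, top 53 mm above the table, with the toggle lever in a notched steel gate 19 mm wide (its y) that reaches to 77 mm above the table
- dish (a point): centre of the inner floor of the round steel dish, 34 mm above the table; the dish is 60 mm wide inside, its rim 5 mm thick and 6 mm above its floor
- lever_pivot (a point): the hinge of the toggle lever, 40 mm above the table, inside the gate; its axes are the warmer's. The lever swings in the warmer's x-z plane, about the y axis through this point
- lever (a joint): angle of the toggle lever in rad: 0 = off, leaning 0.35 rad from vertical to the warmer's -x side; 0.70 = on, leaning 0.35 rad to its +x side. A steel rod of 8 mm diameter with a 13 mm ball whose top is 97 mm from the pivot. It turns easily, but the collar's cross pin locks it at either end until the collar is lifted
- collar (a joint): how far the locking collar is lifted along the lever, in m: 0 = down, 0.012 = fully up. A spring holds it down (4.5 N at the bottom, 8 N fully up). The cross pin clears the gate from about 0.008; let go at either end of the swing, the collar drops back to 0 and locks
- collar_mid (a point): centre of the grip of the locking collar, a ridged aluminium sleeve round the lever, 22 mm diameter with a 24 mm lip at its top, 26 mm long (13 mm either way from this point), 57 mm from the lever pivot when down. Its z axis points along the lever, away from the pivot; its y axis is the hinge axis. The lever's rod and ball stand out above it
- petri_dish: closed clear petri dish, 69 mm diameter, 15 mm tall, a bystander; origin under its centre
- slide_box: plain carton 60x90x32 mm, a bystander; origin under its centre
- syringe_5ml: small capped syringe 120 mm long, 22 mm tall, a bystander; origin under its centre
Mind the look-alikes: they are no part of the job. Leave any blue or red look-alike of the bottle_a alone. Leave any blue look-alike of the bottle_c alone.

How it is judged:
By the outcome, as a careful person would: the job done as asked, in the order asked, and still so for the second after the job is handed in, with the robot touching nothing.
It also fails if it takes over 64 s, if anything falls off the work surface, if the arm or the gripper's body presses on something with over 40 N, if the wrist force passes 120 N, or if a joint passes its speed limit or range.

## Working session

There is one attempt and no reset: what is moved stays moved. The work goes in short steps, Python scripts to look and compute and a tool call to move; the robot and the scene stay as the last step left them, time stands still between calls to the robot, and variables do not carry over. Pictures are saved under pics/ and viewed, at most 10 in all, crops included, and the job is handed in when it is done.

Besides the shell and the picture viewer there is one more tool, called by a JSON object that holds its "name" and its "arguments", one argument or row to a line. jog_arm: Moves the arm, as the interface text tells. Shift numbers are shares of 300 mm and turn numbers shares of 90 degrees, none past 1 either way. Its arguments: {"type":"object","properties":{"plan":{"type":"array"}},"required":["plan"]}

```bash
ls; mkdir -p pics
cat > h.py <<'E'
import numpy as np, cv2
from cell import ctrl
from scipy.spatial.transform import Rotation as R
def Rm(o):
    o=np.array(o,float)
    return o if o.shape==(3,3) else (R.from_euler('xyz',o).as_matrix() if o.size==3 else None)
def cam(name):
    s=ctrl.read_state(); p=ctrl.get_image(name)
    if 'hand_eye' in p:
        T=np.eye(4);T[:3,:3]=Rm(s['tool_rot']);T[:3,3]=s['eef_pos'];T=T@np.array(p['hand_eye'])
    else:
        T=np.eye(4);T[:3,:3]=Rm(p['orientation']);T[:3,3]=p['position']
    return p,T
def pts(p,T,m):
    v,u=np.nonzero(m&(p['depth']>0));d=p['depth'][v,u]
    c=np.stack([(u-p['cx'])/p['fx']*d,(v-p['cy'])/p['fy']*d,d],1)
    return c@T[:3,:3].T+T[:3,3]
def save(p,n): cv2.imwrite('pics/'+n,cv2.cvtColor(p['img'],cv2.COLOR_RGB2BGR))
E
python3 - <<'E'
from h import *
s=ctrl.read_state();print(s)
for n in ['scene','top']:
    p,T=cam(n);save(p,n+'.png');print(n,p['orientation'],T[:3,3])
    for t in ['bottle_a','warmer','collar','lever','dish','petri_dish','slide_box','syringe_5ml']:
        try:
            for r in ctrl.trace(p,t):
                q=pts(p,T,r['pixels'])
                if len(q): print(t,round(r['score'],2),np.round(r['extent']),len(q),np.percentile(q,[2,50,98],axis=0).round().tolist())
        except Exception as e: print(t,e)
E
```

```text
pics
{'clock': 0.0, 'qpos': array([ 1.19920008,  0.62934869,  0.03842047,  1.51838937, -0.02700565,
        0.99629317, -0.01996463]), 'qd': array([-0.00030772, -0.00149716, -0.00215872, -0.00070623, -0.00064231,
       -0.00053662, -0.0007244 ]), 'tau': array([ 1.67958606e-03, -5.63402832e+01,  1.22570794e+00, -1.93450159e+01,
        1.07567574e-02,  1.03239011e-02, -6.04616091e-06]), 'eef_pos': array([ 195.53332999, -619.22549861,  230.38020122]), 'tool_rot': array([-3.13967134e+00,  8.53467170e-06,  3.05845446e-01]), 'force': array([-0.41510272, -0.10071922,  0.14852213]), 'torque': array([ 0.00678675, -0.0157861 , -0.0374177 ]), 'gripper_force': 0.0, 'width': 85.19326347809535}
scene [-2.20527079 -0.00776337 -2.55054852] [152.59027635 609.05642031 593.76758916]
bottle_a 0.91 [248. 296.  24.  53.] 1079 [[568.0, 174.0, 6.0], [578.0, 198.0, 57.0], [601.0, 209.0, 93.0]]
bottle_a 0.81 [281. 230.  20.  40.] 720 [[649.0, -38.0, 3.0], [661.0, 5.0, 59.0], [727.0, 18.0, 93.0]]
bottle_a 0.69 [318. 387.  30.  61.] 1526 [[363.0, 254.0, 3.0], [376.0, 284.0, 62.0], [402.0, 294.0, 92.0]]
bottle
[... 2917 characters left out ...]
[515.0, -232.0, 105.0], [530.0, -223.0, 130.0]]
dish 0.8 [429. 273. 126.  69.] 7340 [[453.0, -283.0, 23.0], [521.0, -172.0, 39.0], [594.0, -54.0, 93.0]]
petri_dish 0.74 [197. 236.  29.  35.] 796 [[534.0, 297.0, 5.0], [564.0, 327.0, 14.0], [596.0, 358.0, 18.0]]
petri_dish 0.6 [428. 274. 124.  72.] 7283 [[453.0, -283.0, 25.0], [521.0, -172.0, 39.0], [593.0, -55.0, 93.0]]
petri_dish 0.59 [466. 278.  22.  12.] 124 [[503.0, -244.0, 73.0], [517.0, -230.0, 103.0], [528.0, -223.0, 110.0]]
slide_box 0.59 [307. 182.  45.  36.] 1221 [[675.0, 54.0, 6.0], [707.0, 98.0, 31.0], [744.0, 142.0, 34.0]]
syringe_5ml 0.53 [259. 343.  59.  15.] 369 [[344.0, 115.0, 1.0], [353.0, 168.0, 16.0], [361.0, 227.0, 22.0]]
```

Run:
```python
import cv2
a=cv2.imread('pics/scene.png')[150:450,170:450]; b=cv2.imread('pics/top.png')[160:350,150:510]
cv2.imwrite('pics/s1.png',cv2.resize(a,None,fx=2,fy=2,interpolation=3));cv2.imwrite('pics/t1.png',cv2.resize(b,None,fx=2.2,fy=2.2,interpolation=3))
```

```text
(no output)
```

View pics/s1.png

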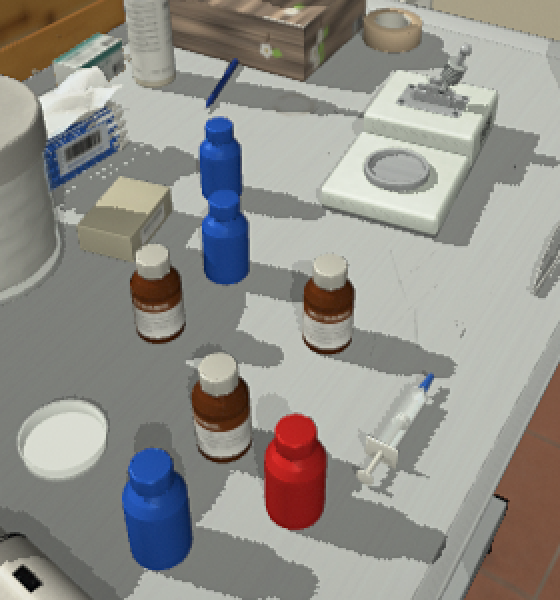

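View pics/t1.png

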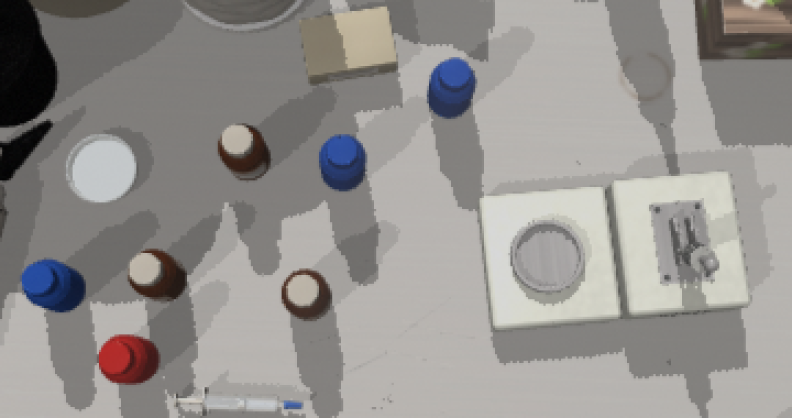

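The images show three brown bottles, at scene pixels (248,296), (282,356) and (334,304). Blue ones are at (281,230), (283,268) and (251,406), and a red one at (318,387). The warmer's dish faces the robot's left, and the lever leans toward the robot (off). Next I refine the positions.

```bash
cat >> h.py <<'E'
def circ(q):
    A=np.c_[2*q[:,:2],np.ones(len(q))];s=np.linalg.lstsq(A,(q[:,:2]**2).sum(1),rcond=None)[0]
    return s[:2],np.sqrt(s[2]+s[:2]@s[:2])
E
python3 - <<'E'
from h import *
for n in ['top','scene']:
    p,T=cam(n);Q=pts(p,T,np.ones((480,640),bool));print(n)
    for c in [(586,188),(461,257),(453,115)]:
        q=Q[(np.hypot(*(Q[:,:2]-c).T)<30)&(Q[:,2]>87)&(Q[:,2]<96)]
        r,w,_=cv2.minAreaRect(q[:,:2].astype(np.float32)),0,0
        print(c,len(q),'cap',cv2.minEnclosingCircle(q[:,:2].astype(np.float32)),q.mean(0).round(1))
    W=Q[(abs(Q[:,0]-523)<110)&(abs(Q[:,1]+168)<140)]
    lo=W[abs(W[:,2]-30)<3];hi=W[abs(W[:,2]-53)<4]
    print('low',cv2.minAreaRect(lo[:,:2].astype(np.float32)),'hi',cv2.minAreaRect(hi[:,:2].astype(np.float32)),lo[:,2].mean(),hi[:,2].mean())
    rim=W[(W[:,2]>37.5)&(W[:,2]<43)&(W[:,1]>-158)]
    print('dish rim',len(rim),cv2.minEnclosingCircle(rim[:,:2].astype(np.float32)),circ(rim))
    g=W[(W[:,2]>73)&(W[:,2]<80)&(abs(W[:,1]+230)<40)]
    print('gate',len(g),np.percentile(g,[2,50,98],axis=0).round().tolist())
    g=W[(W[:,2]>85)]
    for z in range(85,140,6):
        k=W[abs(W[:,2]-z)<3]
        if len(k): print(z,len(k),k.mean(0).round(1))
E
```

```text
top
(586, 188) 128 cap ((587.9195556640625, 187.51670837402344), 14.456500053405762) [587.9 187.5  89.4]
(461, 257) 142 cap ((462.426513671875, 256.1511535644531), 14.450751304626465) [462.2 255.6  89.5]
(453, 115) 153 cap ((455.6043395996094, 113.91511535644531), 14.497543334960938) [455.9 113.6  89.6]
low ((523.1627197265625, -164.32968139648438), (128.12533569335938, 226.90565490722656), 9.92477035522461) hi ((535.7742919921875, -230.31304931640625), (127.66068267822266, 114.79443359375), 10.27725887298584) 29.639999417258295 51.70308711803295
dish rim 192 ((513.59716796875, -108.79503631591797), 34.62289810180664) (array([ 513.58234344, -108.8558295 ]), np.float64(32.08718381348947))
gate 33 [[522.0, -240.0, 74.0], [537.0, -226.0, 75.0], [545.0, -221.0, 78.0]]
85 3 [ 521.4 -226.    85.5]
91 12 [ 520.8 -226.9   90.3]
97 14 [ 518.2 -227.5   96.9]
103 55 [ 512.6 -231.6  103.7]
109 39 [ 517.6 -233.7  108.1]
115 3 [ 510.2 -232.7  114.3]
121 5 [ 505.9 -235.3  122.8]
127 26 [ 505.  -235.7  127.3]
133 8 [ 505.  -234.6  131.8]
scene
(586, 188) 176 cap ((588.7595825195312, 189.521957397460
[... 284 characters left out ...]
8), (129.5225830078125, 230.32711791992188), 10.138703346252441) hi ((536.6710815429688, -230.83602905273438), (129.01116943359375, 119.11172485351562), 10.17516803741455) 31.42483557450677 54.33041109653945
dish rim 257 ((514.5589599609375, -108.85145568847656), 35.521141052246094) (array([ 514.65880917, -107.51128475]), np.float64(29.667896162785222))
gate 56 [[522.0, -241.0, 73.0], [536.0, -228.0, 77.0], [545.0, -220.0, 80.0]]
85 12 [ 515.9 -228.4   85.9]
91 23 [ 518.1 -226.8   91.4]
97 22 [ 515.9 -226.6   97.2]
103 32 [ 512.5 -230.2  103.1]
109 39 [ 515.4 -231.6  109.2]
115 10 [ 513.1 -232.2  114.7]
121 10 [ 509.1 -233.9  120.6]
127 15 [ 505.8 -233.7  127.8]
133 11 [ 505.8 -234.   132.2]
```

```bash
cat >> h.py <<'E'
def rows(*tg,cmd=None):
    """targets (x,y,z,yawdeg[,tilt deg about warmer y]) -> row numbers from current pose"""
    s=ctrl.read_state(); p0=np.array(s['eef_pos']);R0=Rm(s['tool_rot'])
    if cmd is not None: p0=np.array(cmd[:3],float);R0=Rt(*cmd[3:])
    print('t',round(s['clock'],2),'pos',p0.round(1),'rot',np.degrees(R.from_matrix(R0).as_euler('xyz')).round(1),'F',np.round(s['force'],2),'w',round(s['width'],1))
    for t in tg:
        d=R0.T@(np.array(t[:3])-p0)/300; w=R.from_matrix(R0.T@Rt(*t[3:])).as_rotvec()/(np.pi/2)
        print(t,dict(zip(['tx','ty','tz','wx','wy','wz'],np.r_[d,w].round(4).tolist())), 'rows>=',round(max(np.linalg.norm(d)*6,np.linalg.norm(w)*90/8.59),1))
YW=10.1
def Rt(yaw,tilt=0):
    # tool pointing down with yaw, then tilted by tilt deg about the warmer's y axis (positive: lever leans +x)
    ax=np.array([-np.sin(np.radians(YW)),np.cos(np.radians(YW)),0])
    return R.from_rotvec(ax*np.radians(tilt)).as_matrix()@R.from_euler('xyz',[np.pi,0,np.radians(yaw)]).as_matrix()
E
python3 - <<'E'
from h import *
c0=(195.7,-619.9,231.3,17.5)
c1=(470,-380,250,51);c2=(560,-100,250,80);c3=(456,115,200,105)
rows(c1,cmd=c0);rows(c2,cmd=c1);rows(c3,cmd=c2)
E
```

```text
t 1.0 pos [ 195.7 -619.9  231.3] rot [180.    0.   17.5] F [-0.45  0.56 -1.22] w 85.3
(470, -380, 250, 51) {'tx': 1.1125, 'ty': -0.4877, 'tz': -0.0623, 'wx': 0.0, 'wy': 0.0, 'wz': -0.3722} rows>= 7.3
t 1.0 pos [ 470. -380.  250.] rot [180.   0.  51.] F [-0.45  0.56 -1.22] w 85.3
(560, -100, 250, 80) {'tx': 0.9141, 'ty': -0.3542, 'tz': -0.0, 'wx': 0.0, 'wy': 0.0, 'wz': -0.3222} rows>= 5.9
t 1.0 pos [ 560. -100.  250.] rot [180.   0.  80.] F [-0.45  0.56 -1.22] w 85.3
(456, 115, 200, 105) {'tx': 0.6456, 'ty': -0.4658, 'tz': 0.1667, 'wx': -0.0, 'wy': 0.0, 'wz': -0.2778} rows>= 4.9
```

{"name": "jog_arm", "arguments": {
  "plan": [
    {"tx": 0.98,"ty": -0.43,"tz": -0.06,"wx": 0,"wy": 0,"wz": -0.37,"claw": 0},
    {"tx": 0.98,"ty": -0.43,"tz": -0.06,"wx": 0,"wy": 0,"wz": -0.37,"claw": 0},
    {"tx": 0.98,"ty": -0.43,"tz": -0.06,"wx": 0,"wy": 0,"wz": -0.37,"claw": 0},
    {"tx": 0.98,"ty": -0.43,"tz": -0.06,"wx": 0,"wy": 0,"wz": -0.37,"claw": 0},
    {"tx": 0.98,"ty": -0.43,"tz": -0.06,"wx": 0,"wy": 0,"wz": -0.37,"claw": 0},
    {"tx": 0.98,"ty": -0.43,"tz": -0.06,"wx": 0,"wy": 0,"wz": -0.37,"claw": 0},
    {"tx": 0.98,"ty": -0.43,"tz": -0.06,"wx": 0,"wy": 0,"wz": -0.37,"claw": 0},
    {"tx": 0.98,"ty": -0.43,"tz": -0.06,"wx": 0,"wy": 0,"wz": -0.37,"claw": 0}
  ]
}}

```text
clock: 1.8
eef_pos: [441.6, -404.3, 249.8]
tool_rot: [3.14, -0.003, 0.895]
force: [0.1, 0.1, -0.8]
width: 85.2
gripper_force: 0.0
```

{"name": "jog_arm", "arguments": {
  "plan": [
    {"tx": 0.95,"ty": -0.36,"tz": 0,"wx": 0,"wy": 0,"wz": -0.32,"claw": 0},
    {"tx": 0.95,"ty": -0.36,"tz": 0,"wx": 0,"wy": 0,"wz": -0.32,"claw": 0},
    {"tx": 0.95,"ty": -0.36,"tz": 0,"wx": 0,"wy": 0,"wz": -0.32,"claw": 0},
    {"tx": 0.95,"ty": -0.36,"tz": 0,"wx": 0,"wy": 0,"wz": -0.32,"claw": 0},
    {"tx": 0.95,"ty": -0.36,"tz": 0,"wx": 0,"wy": 0,"wz": -0.32,"claw": 0},
    {"tx": 0.95,"ty": -0.36,"tz": 0,"wx": 0,"wy": 0,"wz": -0.32,"claw": 0},
    {"tx": 0.95,"ty": -0.36,"tz": 0,"wx": 0,"wy": 0,"wz": -0.32,"claw": 0},
    {"tx": 0.95,"ty": -0.36,"tz": 0,"wx": 0,"wy": 0,"wz": -0.32,"claw": 0}
  ]
}}

```text
clock: 2.6
eef_pos: [533.7, -118.5, 249.4]
tool_rot: [3.141, 0.0, 1.392]
force: [-0.5, -1.1, 0.8]
width: 85.4
gripper_force: 0.0
```

Run:
```python
from h import *
rows((456,115,170,105),(456,115,37,105))
```

```text
t 2.6 pos [ 533.7 -118.5  249.4] rot [180.    0.   79.8] F [-0.5  -1.13  0.76] w 85.4
(456, 115, 170, 105) {'tx': 0.7201, 'ty': -0.3933, 'tz': 0.2643, 'wx': 0.0, 'wy': 0.0003, 'wz': -0.2804} rows>= 5.2
(456, 115, 37, 105) {'tx': 0.7202, 'ty': -0.3934, 'tz': 0.7076, 'wx': 0.0, 'wy': 0.0003, 'wz': -0.2804} rows>= 6.5
```

{"name": "jog_arm", "arguments": {
  "plan": [
    {"tx": 0.72,"ty": -0.393,"tz": 0.264,"wz": -0.28,"claw": 0},
    {"tx": 0.72,"ty": -0.393,"tz": 0.264,"wz": -0.28,"claw": 0},
    {"tx": 0.72,"ty": -0.393,"tz": 0.264,"wz": -0.28,"claw": 0},
    {"tx": 0.72,"ty": -0.393,"tz": 0.264,"wz": -0.28,"claw": 0},
    {"tx": 0.72,"ty": -0.393,"tz": 0.264,"wz": -0.28,"claw": 0},
    {"tx": 0.72,"ty": -0.393,"tz": 0.264,"wz": -0.28,"claw": 0},
    {"tx": 0.72,"ty": -0.393,"tz": 0.264,"wz": -0.28,"claw": 0},
    {"tx": 0.72,"ty": -0.393,"tz": 0.264,"wz": -0.28,"claw": 0}
  ]
}}

```text
invalid input at $.plan[0]: expected keys tx, ty, tz, wx, wy, wz, claw
```

Run:
```python
from h import *
p,T=cam('wrist');save(p,'w1.png')
Q=pts(p,T,np.ones((480,640),bool));q=Q[(np.hypot(*(Q[:,:2]-[456,115]).T)<30)&(Q[:,2]>85)&(Q[:,2]<98)]
print(len(q),cv2.minEnclosingCircle(q[:,:2].astype(np.float32)),q.mean(0),(T[:3,3]))
rows((456,115,37,105))
```

```text
0 ((0.0, 0.0), 0.0) [nan nan nan] [546.9305539  -43.92487801 391.75073881]
t 2.65 pos [ 533.1 -120.6  249.2] rot [-1.80e+02  1.00e-01  7.96e+01] F [-0.34 -0.72 -0.29] w 85.8
(456, 115, 37, 105) {'tx': 0.7271, 'ty': -0.3947, 'tz': 0.7064, 'wx': -0.0004, 'wy': 0.0009, 'wz': -0.2825} rows>= 6.5<stdin>:4: RuntimeWarning: Mean of empty slice.
  ret = um.true_divide(
```

View pics/w1.png

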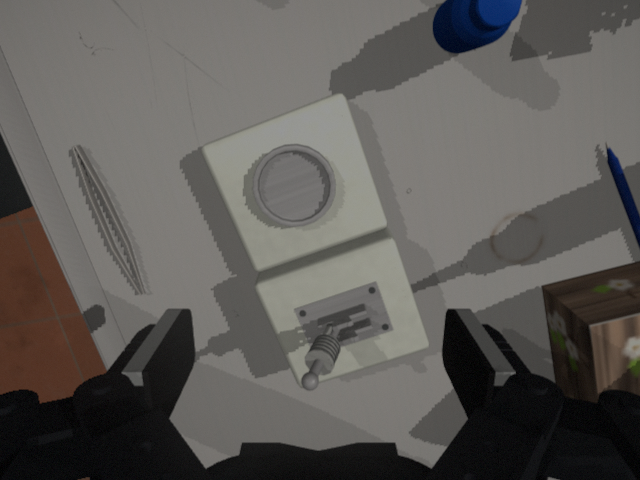

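The move was refused because every row needs all its keys, so this wrist picture shows the warmer instead: dish at (293,185), lever ball at (310,380) and gate at (345,310). I'll resend the move.

{"name": "jog_arm", "arguments": {
  "plan": [
    {"tx": 0.72,"ty": -0.393,"tz": 0.264,"wx": 0,"wy": 0,"wz": -0.28,"claw": 0},
    {"tx": 0.72,"ty": -0.393,"tz": 0.264,"wx": 0,"wy": 0,"wz": -0.28,"claw": 0},
    {"tx": 0.72,"ty": -0.393,"tz": 0.264,"wx": 0,"wy": 0,"wz": -0.28,"claw": 0},
    {"tx": 0.72,"ty": -0.393,"tz": 0.264,"wx": 0,"wy": 0,"wz": -0.28,"claw": 0},
    {"tx": 0.72,"ty": -0.393,"tz": 0.264,"wx": 0,"wy": 0,"wz": -0.28,"claw": 0},
    {"tx": 0.72,"ty": -0.393,"tz": 0.264,"wx": 0,"wy": 0,"wz": -0.28,"claw": 0},
    {"tx": 0.72,"ty": -0.393,"tz": 0.264,"wx": 0,"wy": 0,"wz": -0.28,"claw": 0},
    {"tx": 0.72,"ty": -0.393,"tz": 0.264,"wx": 0,"wy": 0,"wz": -0.28,"claw": 0}
  ]
}}

```text
clock: 3.45
eef_pos: [457.6, 111.7, 170.2]
tool_rot: [3.141, 0.002, 1.826]
force: [-0.7, -0.7, 0.7]
width: 85.2
gripper_force: 0.0
```

Run:
```python
from h import *
p,T=cam('wrist');save(p,'w2.png')
Q=pts(p,T,np.ones((480,640),bool));q=Q[(np.hypot(*(Q[:,:2]-[456,115]).T)<30)&(Q[:,2]>85)&(Q[:,2]<98)]
if len(q): print(len(q),cv2.minEnclosingCircle(q[:,:2].astype(np.float32)),q.mean(0))
rows((456,115,37,105))
```

```text
2121 ((456.63824462890625, 113.544677734375), 14.792595863342285) [456.33369017 114.41303374  89.227577  ]
t 3.5 pos [457.7 111.5 170.4] rot [1.800e+02 1.000e-01 1.045e+02] F [-0.94  0.58 -0.16] w 85.5
(456, 115, 37, 105) {'tx': 0.0133, 'ty': -0.0029, 'tz': 0.4445, 'wx': 0.0003, 'wy': 0.0011, 'wz': -0.0051} rows>= 2.7
```

{"name": "jog_arm", "arguments": {
  "plan": [
    {"tx": 0.01,"ty": 0,"tz": 0.15,"wx": 0,"wy": 0,"wz": 0,"claw": 0},
    {"tx": 0.01,"ty": 0,"tz": 0.3,"wx": 0,"wy": 0,"wz": 0,"claw": 0},
    {"tx": 0.01,"ty": 0,"tz": 0.445,"wx": 0,"wy": 0,"wz": 0,"claw": 0},
    {"tx": 0.01,"ty": 0,"tz": 0.445,"wx": 0,"wy": 0,"wz": 0,"claw": 0},
    {"tx": 0.01,"ty": 0,"tz": 0.445,"wx": 0,"wy": 0,"wz": 0,"claw": 0.6},
    {"tx": 0.01,"ty": 0,"tz": 0.445,"wx": 0,"wy": 0,"wz": 0,"claw": 0.6},
    {"tx": 0.01,"ty": 0,"tz": 0.445,"wx": 0,"wy": 0,"wz": 0,"claw": 0.6},
    {"tx": 0.01,"ty": 0,"tz": 0.445,"wx": 0,"wy": 0,"wz": 0,"claw": 0.6},
    {"tx": 0.01,"ty": 0,"tz": 0.445,"wx": 0,"wy": 0,"wz": 0,"claw": 0.6},
    {"tx": 0.01,"ty": 0,"tz": 0.445,"wx": 0,"wy": 0,"wz": 0,"claw": 0.6},
    {"tx": 0.01,"ty": 0,"tz": 0.445,"wx": 0,"wy": 0,"wz": 0,"claw": 0.6}
  ]
}}

```text
clock: 4.6
eef_pos: [457.4, 117.4, 39.4]
tool_rot: [3.137, 0.001, 1.829]
force: [-2.0, -1.1, 10.6]
width: 42.0
gripper_force: 59.3
```

{"name": "jog_arm", "arguments": {
  "plan": [
    {"tx": 0,"ty": 0,"tz": -0.04,"wx": 0,"wy": 0,"wz": 0,"claw": 0.6},
    {"tx": 0,"ty": 0,"tz": -0.08,"wx": 0,"wy": 0,"wz": 0,"claw": 0.6},
    {"tx": 0,"ty": 0,"tz": -0.1,"wx": 0,"wy": 0,"wz": 0,"claw": 0.6},
    {"tx": 0,"ty": 0,"tz": -0.1,"wx": 0,"wy": 0,"wz": 0,"claw": 0.6},
    {"tx": 0,"ty": 0,"tz": -0.1,"wx": 0,"wy": 0,"wz": 0,"claw": 0.6},
    {"tx": 0,"ty": 0,"tz": -0.1,"wx": 0,"wy": 0,"wz": 0,"claw": 0.6},
    {"tx": 0,"ty": 0,"tz": -0.1,"wx": 0,"wy": 0,"wz": 0,"claw": 0.6}
  ]
}}

```text
clock: 5.3
eef_pos: [455.5, 117.3, 66.2]
tool_rot: [-3.141, 0.0, 1.829]
force: [-0.2, -0.1, -2.9]
width: 42.1
gripper_force: 62.2
```

```bash
cat >> h.py <<'E'
def weigh(n=6):
    f=[]
    for i in range(n):
        f.append(ctrl.read_state()['force']); ctrl.get_image('wrist')
    print('F',np.mean(f,0).round(2),np.std(f,0).round(2))
E
python3 - <<'E'
from h import *
weigh();rows()
E
```

```text
F [ 0.23 -0.03 -3.16] [0.53 0.69 0.5 ]
t 5.6 pos [455.7 117.5  66.5] rot [-180.    -0.   104.8] F [-0.3  -0.25 -3.32] w 41.8
```

The first bottle weighs about 3.2 N (0.32 kg), so it is the full one and I don't need to touch the other two.

Run:
```python
from h import *
rows((456,117,140,90),(517,-108,140,10.1))
```

```text
t 5.6 pos [455.7 117.5  66.5] rot [-180.    -0.   104.8] F [-0.3  -0.25 -3.32] w 41.8
(456, 117, 140, 90) {'tx': -0.0018, 'ty': 0.0006, 'tz': -0.2451, 'wx': -0.0002, 'wy': 0.0, 'wz': 0.1647} rows>= 1.7
(517, -108, 140, 10.1) {'tx': -0.7788, 'ty': 0.0053, 'tz': -0.2451, 'wx': -0.0002, 'wy': 0.0002, 'wz': 1.0525} rows>= 11.0
```

{"name": "jog_arm", "arguments": {
  "plan": [
    {"tx": 0,"ty": 0,"tz": -0.12,"wx": 0,"wy": 0,"wz": 0.06,"claw": 0.6},
    {"tx": 0,"ty": 0,"tz": -0.245,"wx": 0,"wy": 0,"wz": 0.15,"claw": 0.6},
    {"tx": -0.08,"ty": 0,"tz": -0.245,"wx": 0,"wy": 0,"wz": 0.24,"claw": 0.6},
    {"tx": -0.17,"ty": 0,"tz": -0.245,"wx": 0,"wy": 0,"wz": 0.33,"claw": 0.6},
    {"tx": -0.27,"ty": 0,"tz": -0.245,"wx": 0,"wy": 0,"wz": 0.42,"claw": 0.6},
    {"tx": -0.37,"ty": 0,"tz": -0.245,"wx": 0,"wy": 0,"wz": 0.51,"claw": 0.6},
    {"tx": -0.47,"ty": 0,"tz": -0.245,"wx": 0,"wy": 0,"wz": 0.6,"claw": 0.6},
    {"tx": -0.57,"ty": 0,"tz": -0.245,"wx": 0,"wy": 0,"wz": 0.69,"claw": 0.6},
    {"tx": -0.66,"ty": 0,"tz": -0.245,"wx": 0,"wy": 0,"wz": 0.78,"claw": 0.6},
    {"tx": -0.74,"ty": 0.005,"tz": -0.245,"wx": 0,"wy": 0,"wz": 0.87,"claw": 0.6},
    {"tx": -0.778,"ty": 0.005,"tz": -0.245,"wx": 0,"wy": 0,"wz": 0.95,"claw": 0.6},
    {"tx": -0.778,"ty": 0.005,"tz": -0.245,"wx": 0,"wy": 0,"wz": 1.0,"claw": 0.6}
  ]
}}

```text
clock: 6.8
eef_pos: [517.1, -110.5, 140.0]
tool_rot: [3.14, 0.0, 0.251]
force: [-0.9, 0.1, -4.1]
width: 41.5
gripper_force: 63.1
```

Run:
```python
from h import *
for n in ['scene','wrist','top']:
    p,T=cam(n);Q=pts(p,T,np.ones((480,640),bool));save(p,n[0]+'3.png')
    s=ctrl.read_state();e=s['eef_pos']
    k=Q[(np.hypot(*(Q[:,:2]-e[:2]).T)<40)&(Q[:,2]>75)&(Q[:,2]<e[2]-5)]
    if len(k): print(n,len(k),np.percentile(k,[1,50,99],axis=0).round(1).tolist())
    rim=Q[(Q[:,2]>37.5)&(Q[:,2]<43)&(np.hypot(*(Q[:,:2]-[514,-108]).T)<45)]
    if len(rim): print('rim',len(rim),cv2.minEnclosingCircle(rim[:,:2].astype(np.float32)))
    ball=Q[(Q[:,2]>118)&(Q[:,2]<138)&(np.hypot(*(Q[:,:2]-[505,-235]).T)<20)]
    if len(ball): print('ball',len(ball),ball.mean(0),ball.max(0))
rows((517,-108,140,10.1))
p,T=cam('scene')
a=cv2.imread('pics/s3.png')[120:290,290:480];b=cv2.imread('pics/w3.png')
cv2.imwrite('pics/s3c.png',np.hstack([cv2.resize(a,(400,360),interpolation=3),cv2.resize(b,(400,360))]))
```

```text
scene 274 [[491.6, -117.6, 104.9], [503.5, -93.7, 120.4], [531.2, -88.0, 134.7]]
rim 242 ((514.1822509765625, -110.16404724121094), 36.663421630859375)
ball 36 [ 506.81381755 -234.09557873  126.99647266] [ 514.15904672 -230.5831972   134.64354723]
wrist 2281 [[516.6, -127.3, 103.5], [532.3, -104.8, 121.5], [534.9, -88.8, 134.5]]
rim 1931 ((514.7879638671875, -110.2868881225586), 34.80626678466797)
ball 967 [ 507.7902393  -235.09707413  126.47778459] [ 512.86716159 -230.50793385  131.93598629]
top 57 [[489.9, -118.8, 103.9], [492.5, -98.0, 118.5], [506.1, -86.9, 134.1]]
rim 95 ((511.2086486816406, -109.06402587890625), 34.313411712646484)
t 6.95 pos [ 516.5 -107.5  139.8] rot [-180.     0.    14.9] F [-0.79  0.17 -3.6 ] w 41.7
(517, -108, 140, 10.1) {'tx': 0.0011, 'ty': 0.0021, 'tz': -0.0005, 'wx': -0.0003, 'wy': 0.0005, 'wz': 0.0537} rows>= 0.6
```

View pics/s3c.png

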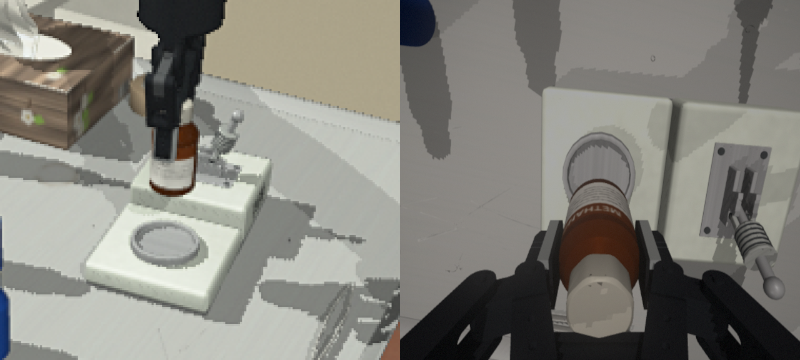

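The bottle hangs upright over the dish, which the wrist view shows at about (600,170), and it is centred to about 2 mm. I'll lower it.

{"name": "jog_arm", "arguments": {
  "plan": [
    {"tx": 0.002,"ty": 0,"tz": 0.05,"wx": 0,"wy": 0,"wz": 0.05,"claw": 0.6},
    {"tx": 0.002,"ty": 0,"tz": 0.1,"wx": 0,"wy": 0,"wz": 0.05,"claw": 0.6},
    {"tx": 0.002,"ty": 0,"tz": 0.15,"wx": 0,"wy": 0,"wz": 0.05,"claw": 0.6},
    {"tx": 0.002,"ty": 0,"tz": 0.19,"wx": 0,"wy": 0,"wz": 0.05,"claw": 0.6},
    {"tx": 0.002,"ty": 0,"tz": 0.2,"wx": 0,"wy": 0,"wz": 0.05,"claw": 0.6},
    {"tx": 0.002,"ty": 0,"tz": 0.205,"wx": 0,"wy": 0,"wz": 0.05,"claw": 0.6},
    {"tx": 0.002,"ty": 0,"tz": 0.21,"wx": 0,"wy": 0,"wz": 0.05,"claw": 0.6},
    {"tx": 0.002,"ty": 0,"tz": 0.21,"wx": 0,"wy": 0,"wz": 0.05,"claw": 0.6},
    {"tx": 0.002,"ty": 0,"tz": 0.21,"wx": 0,"wy": 0,"wz": 0.05,"claw": 0.6}
  ]
}}

```text
clock: 7.9
eef_pos: [517.8, -107.7, 77.6]
tool_rot: [3.141, -0.001, 0.18]
force: [-0.2, -0.4, -2.9]
width: 41.5
gripper_force: 63.1
```

{"name": "jog_arm", "arguments": {
  "plan": [
    {"tx": 0,"ty": 0,"tz": 0.004,"wx": 0,"wy": 0,"wz": 0,"claw": 0.6},
    {"tx": 0,"ty": 0,"tz": 0.006,"wx": 0,"wy": 0,"wz": 0,"claw": 0.6},
    {"tx": 0,"ty": 0,"tz": 0.006,"wx": 0,"wy": 0,"wz": 0,"claw": 0.6}
  ]
}}

```text
clock: 8.2
eef_pos: [517.5, -107.7, 75.3]
tool_rot: [-3.142, 0.0, 0.18]
force: [-0.6, -0.1, -3.8]
width: 41.4
gripper_force: 63.1
```

{"name": "jog_arm", "arguments": {
  "plan": [
    {"tx": 0,"ty": 0,"tz": 0.003,"wx": 0,"wy": 0,"wz": 0,"claw": 0.6},
    {"tx": 0,"ty": 0,"tz": 0.003,"wx": 0,"wy": 0,"wz": 0,"claw": 0.6},
    {"tx": 0,"ty": 0,"tz": 0.003,"wx": 0,"wy": 0,"wz": 0,"claw": 0.6}
  ]
}}

```text
clock: 8.5
eef_pos: [517.5, -107.7, 74.4]
tool_rot: [-3.142, 0.0, 0.18]
force: [0.3, -0.4, -4.2]
width: 41.7
gripper_force: 63.1
```

{"name": "jog_arm", "arguments": {
  "plan": [
    {"tx": 0,"ty": 0,"tz": 0.003,"wx": 0,"wy": 0,"wz": 0,"claw": 0.6},
    {"tx": 0,"ty": 0,"tz": 0.003,"wx": 0,"wy": 0,"wz": 0,"claw": 0.6},
    {"tx": 0,"ty": 0,"tz": 0.003,"wx": 0,"wy": 0,"wz": 0,"claw": 0.6}
  ]
}}

```text
clock: 8.8
eef_pos: [517.6, -107.7, 73.6]
tool_rot: [3.142, -0.0, 0.18]
force: [-0.6, 0.1, -1.1]
width: 42.0
gripper_force: 63.3
```

{"name": "jog_arm", "arguments": {
  "plan": [
    {"tx": 0,"ty": 0,"tz": 0.002,"wx": 0,"wy": 0,"wz": 0,"claw": 0.6},
    {"tx": 0,"ty": 0,"tz": 0.002,"wx": 0,"wy": 0,"wz": 0,"claw": 0.6},
    {"tx": 0,"ty": 0,"tz": 0.002,"wx": 0,"wy": 0,"wz": 0,"claw": 0.4},
    {"tx": 0,"ty": 0,"tz": 0.002,"wx": 0,"wy": 0,"wz": 0,"claw": 0.2},
    {"tx": 0,"ty": 0,"tz": 0.002,"wx": 0,"wy": 0,"wz": 0,"claw": 0},
    {"tx": 0,"ty": 0,"tz": 0.002,"wx": 0,"wy": 0,"wz": 0,"claw": 0},
    {"tx": 0,"ty": 0,"tz": 0.002,"wx": 0,"wy": 0,"wz": 0,"claw": 0},
    {"tx": 0,"ty": 0,"tz": 0.002,"wx": 0,"wy": 0,"wz": 0,"claw": 0}
  ]
}}

```text
clock: 9.6
eef_pos: [517.5, -107.7, 72.9]
tool_rot: [3.142, 0.0, 0.18]
force: [0.3, 0.7, 1.1]
width: 84.9
gripper_force: 0.0
```

{"name": "jog_arm", "arguments": {
  "plan": [
    {"tx": 0,"ty": 0,"tz": -0.1,"wx": 0,"wy": 0,"wz": 0,"claw": 0},
    {"tx": 0,"ty": 0,"tz": -0.2,"wx": 0,"wy": 0,"wz": 0,"claw": 0},
    {"tx": 0,"ty": 0,"tz": -0.35,"wx": 0,"wy": 0,"wz": 0,"claw": 0},
    {"tx": 0,"ty": 0,"tz": -0.45,"wx": 0,"wy": 0,"wz": 0,"claw": 0},
    {"tx": 0,"ty": 0,"tz": -0.45,"wx": 0,"wy": 0,"wz": 0,"claw": 0},
    {"tx": 0,"ty": 0,"tz": -0.45,"wx": 0,"wy": 0,"wz": 0,"claw": 0}
  ]
}}

```text
clock: 10.2
eef_pos: [517.6, -107.6, 208.4]
tool_rot: [3.141, -0.001, 0.18]
force: [-0.3, 0.3, 0.8]
width: 85.3
gripper_force: 0.0
```

Run:
```python
from h import *
im=[]
for n in ['scene','wrist']:
    p,T=cam(n);Q=pts(p,T,np.ones((480,640),bool));save(p,n[0]+'4.png')
    k=Q[(np.hypot(*(Q[:,:2]-[514,-109]).T)<40)&(Q[:,2]>45)&(Q[:,2]<135)]
    c=k[k[:,2]>119]
    print(n,np.percentile(k,[1,50,99],axis=0).round(1).tolist(),'cap',len(c),cv2.minEnclosingCircle(c[:,:2].astype(np.float32)),c.mean(0))
    ball=Q[(Q[:,2]>118)&(Q[:,2]<138)&(np.hypot(*(Q[:,:2]-[505,-235]).T)<16)]
    if len(ball): print('ball',len(ball),ball.mean(0),np.percentile(ball,[2,98],axis=0).round(1).tolist())
    for t in ['collar','lever']:
        for r in ctrl.trace(p,t)[:1]:
            q=pts(p,T,r['pixels']);q=q[(q[:,2]>60)&(np.hypot(*(q[:,:2]-[520,-232]).T)<40)]
            print(t,r['score'],r['extent'],len(q),np.median(q,0),np.percentile(q,[2,98],axis=0).round(1).tolist())
a=cv2.imread('pics/s4.png')[120:290,290:480];b=cv2.imread('pics/w4.png')
cv2.imwrite('pics/s4c.png',np.hstack([cv2.resize(a,(400,360),interpolation=3),cv2.resize(b,(400,360))]))
print(ctrl.read_state()['qpos'].round(2))
a=np.radians(10.1);X=np.array([np.cos(a),np.sin(a),0]);P=np.array([536,-229.5,40])
def L(r,th): return tuple((P+r*(np.sin(th)*X+np.cos(th)*np.array([0,0,1]))).round(1))
print(L(90,-.35),L(44,-.35))
rows((*L(44+130,-.35),10.1,-20.05),(*L(43,-.35),10.1,-20.05))
```

```text
scene [[492.1, -116.5, 46.2], [507.3, -93.1, 91.0], [531.5, -84.4, 127.2]] cap 121 ((513.8296508789062, -104.00746154785156), 14.89130973815918) [ 513.05901249 -102.65239007  124.78544857]
ball 35 [ 506.62423555 -234.06707138  127.2822944 ] [[501.1, -239.1, 118.6], [512.3, -230.4, 132.9]]
collar 0.48 [397.7, 185.9, 14.8, 19.1] 109 [ 514.31857148 -226.5579251   102.14612277] [[504.3, -239.8, 87.0], [524.9, -222.1, 111.7]]
lever 0.77 [396.9, 184.4, 14.7, 30.1] 188 [ 513.12835961 -229.62245063  104.95342598] [[502.2, -240.7, 74.4], [527.1, -222.4, 131.9]]
wrist [[501.4, -127.9, 48.8], [522.8, -106.6, 102.5], [535.8, -87.4, 124.7]] cap 2058 ((514.2237548828125, -107.26228332519531), 14.922951698303223) [ 515.08428114 -107.18638319  123.21007767]
ball 494 [ 507.68046069 -235.59054506  126.94220347] [[501.4, -241.5, 118.6], [512.3, -231.4, 130.9]]
collar 0.59 [517.6, 261.6, 54.9, 55.5] 1697 [ 520.73981823 -230.48976474  101.89098511] [[504.0, -245.6, 72.4], [529.4, -224.5, 109.3]]
lever 0.73 [519.1, 265.2, 59.2, 90.6] 2504 [ 517.23237396 -232.94992289  105.10871207] [[502.9, -245.3, 70.6], [529.7, -224.7, 130.3]]
[ 0.09  0.49  0.09  1.88 -0.06  0.77 -1.18]
(np.float64(505.6), np.float64(-234.9), np.float64(124.5)) (np.float64(521.1), np.float64(-232.1), np.float64(81.3))
t 10.5 pos [ 516.9 -107.6  206.8] rot [-1.80e+02  1.00e-01  1.03e+01] F [-0.48 -0.21  0.71] w 85.7
(np.float64(477.3), np.float64(-240.0), np.float64(203.5), 10.1, -20.05) {'tx': -0.2088, 'ty': 0.4107, 'tz': 0.0112, 'wx': -0.0009, 'wy': 0.2241, 'wz': 0.0023} rows>= 2.8
(np.float64(521.5), np.float64(-232.1), np.float64(80.4), 10.1, -20.05) {'tx': -0.0582, 'ty': 0.4114, 'tz': 0.4212, 'wx': -0.0009, 'wy': 0.2241, 'wz': 0.0023} rows>= 3.6
```

View pics/s4c.png

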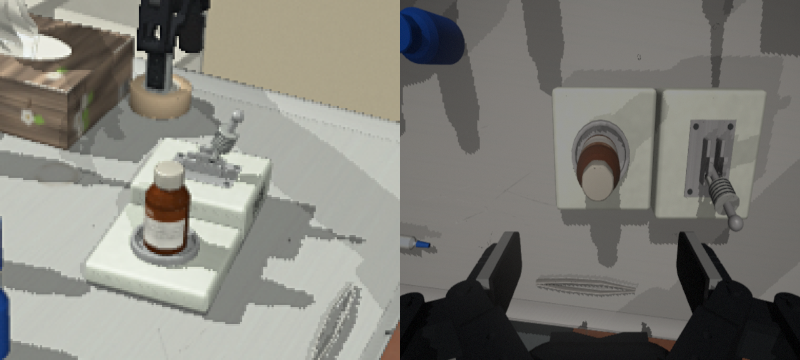

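The bottle stands upright in the dish, with its cap at (514,-107) and its top at 124 mm. The lever ball matches the model to about 1 mm. Next I approach along the lever axis.

{"name": "jog_arm", "arguments": {
  "plan": [
    {"tx": -0.205,"ty": 0.415,"tz": 0.012,"wx": 0,"wy": 0.224,"wz": 0.002,"claw": 0},
    {"tx": -0.205,"ty": 0.415,"tz": 0.012,"wx": 0,"wy": 0.224,"wz": 0.002,"claw": 0},
    {"tx": -0.205,"ty": 0.415,"tz": 0.012,"wx": 0,"wy": 0.224,"wz": 0.002,"claw": 0},
    {"tx": -0.205,"ty": 0.415,"tz": 0.012,"wx": 0,"wy": 0.224,"wz": 0.002,"claw": 0},
    {"tx": -0.205,"ty": 0.415,"tz": 0.012,"wx": 0,"wy": 0.224,"wz": 0.002,"claw": 0},
    {"tx": -0.205,"ty": 0.415,"tz": 0.012,"wx": 0,"wy": 0.224,"wz": 0.002,"claw": 0},
    {"tx": -0.205,"ty": 0.415,"tz": 0.012,"wx": 0,"wy": 0.224,"wz": 0.002,"claw": 0}
  ]
}}

```text
clock: 11.2
eef_pos: [480.0, -239.8, 204.2]
tool_rot: [-3.14, -0.352, 0.179]
force: [0.4, 0.4, 0.1]
width: 85.2
gripper_force: 0.0
```

```bash
cat >> h.py <<'E'
a=np.radians(YW);X=np.array([np.cos(a),np.sin(a),0]);P=np.array([536.8,-230.3,40])
def L(r,th): return tuple((P+r*(np.sin(th)*X+np.cos(th)*np.array([0,0,1]))).round(1).tolist())
def lev(r,th): return (*L(r,th),YW,np.degrees(th))
E
python3 - <<'E'
from h import *
p,T=cam('wrist')
Q=pts(p,T,np.ones((480,640),bool))
ball=Q[(Q[:,2]>118)&(Q[:,2]<138)&(np.hypot(*(Q[:,:2]-[505,-235]).T)<16)]
print('ball',len(ball),ball.mean(0),np.percentile(ball,[2,98],axis=0).round(1).tolist(),'model',L(90,-.35))
rows(lev(174,-.35),lev(44,-.35))
E
```

```text
ball 424 [ 505.79428893 -237.69604595  128.7244825 ] [[500.1, -243.5, 125.0], [511.6, -232.0, 131.5]] model (506.4, -235.7, 124.5)
t 11.25 pos [ 480.3 -239.4  204.3] rot [-179.9  -20.2   10.3] F [-0.54  0.58 -0.25] w 85.1
(478.1, -240.8, 203.5, 10.1, np.float64(-20.05352282957881)) {'tx': -0.0085, 'ty': 0.0034, 'tz': -0.0002, 'wx': -0.0016, 'wy': -0.0012, 'wz': 0.0022} rows>= 0.1
(521.9, -232.9, 81.3, 10.1, np.float64(-20.05352282957881)) {'tx': -0.0096, 'ty': 0.0041, 'tz': 0.4333, 'wx': -0.0016, 'wy': -0.0012, 'wz': 0.0022} rows>= 2.6
```

{"name": "jog_arm", "arguments": {
  "plan": [
    {"tx": -0.008,"ty": 0.007,"tz": 0.1,"wx": 0,"wy": 0,"wz": 0,"claw": 0},
    {"tx": -0.008,"ty": 0.007,"tz": 0.2,"wx": 0,"wy": 0,"wz": 0,"claw": 0},
    {"tx": -0.008,"ty": 0.007,"tz": 0.3,"wx": 0,"wy": 0,"wz": 0,"claw": 0},
    {"tx": -0.008,"ty": 0.007,"tz": 0.38,"wx": 0,"wy": 0,"wz": 0,"claw": 0},
    {"tx": -0.008,"ty": 0.007,"tz": 0.433,"wx": 0,"wy": 0,"wz": 0,"claw": 0},
    {"tx": -0.008,"ty": 0.007,"tz": 0.433,"wx": 0,"wy": 0,"wz": 0,"claw": 0.3},
    {"tx": -0.008,"ty": 0.007,"tz": 0.433,"wx": 0,"wy": 0,"wz": 0,"claw": 0.5},
    {"tx": -0.008,"ty": 0.007,"tz": 0.433,"wx": 0,"wy": 0,"wz": 0,"claw": 0.5},
    {"tx": -0.008,"ty": 0.007,"tz": 0.433,"wx": 0,"wy": 0,"wz": 0,"claw": 0.5},
    {"tx": -0.008,"ty": 0.007,"tz": 0.433,"wx": 0,"wy": 0,"wz": 0,"claw": 0.5}
  ]
}}

```text
clock: 12.25
eef_pos: [524.8, -239.6, 88.5]
tool_rot: [-3.133, -0.344, 0.175]
force: [-0.1, 0.3, -0.3]
width: 42.6
gripper_force: 0.0
```

Run:
```python
from h import *
im=[]
for n in ['scene','wrist']:
    p,T=cam(n);save(p,n[0]+'5.png')
a=cv2.imread('pics/s5.png')[110:260,310:470];b=cv2.imread('pics/w5.png')
cv2.imwrite('pics/s5c.png',np.hstack([cv2.resize(a,(400,375),interpolation=3),cv2.resize(b,(400,375))]))
rows(lev(44,-.35))
```

```text
t 12.35 pos [ 524.7 -239.6   88.1] rot [-179.5  -19.7   10.1] F [-0.96 -0.27 -0.04] w 42.5
(521.9, -232.9, 81.3, 10.1, np.float64(-20.05352282957881)) {'tx': -0.0126, 'ty': -0.0235, 'tz': 0.0199, 'wx': -0.0054, 'wy': 0.0041, 'wz': -0.0005} rows>= 0.2
```

View pics/s5c.png

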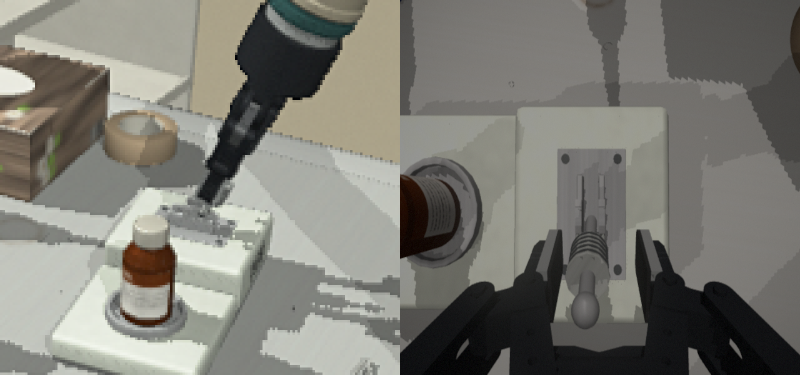

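The wrist view shows the collar at about (587,265), left of the midpoint between the pads at about (600,270). The arm also stopped about 10 mm short without touching anything, so I'll check the joint limits.

Run:
```python
from h import *
s=ctrl.read_state();print(s['qpos'].round(3),s['tau'].round(1),s['force'],s['torque'])
```

```text
[ 0.531  0.671 -0.025  2.1   -1.1    0.233  0.181] [ -0.1 -48.7  -0.3  -9.5  -0.4   0.3  -0. ] [-0.96055739 -0.26517189 -0.04297068] [-0.0261952   0.30052729 -0.02158273]
```

```bash
cat >> h.py <<'E'
def lg(rg,th,tilt):
    g=np.array(L(rg,th));z=Rt(YW,tilt)[:,2]
    return (*(g+19*z).round(1).tolist(),YW,tilt)
E
python3 - <<'E'
from h import *
rows(lg(74,-.35,-8))
E
```

```text
t 12.35 pos [ 524.7 -239.6   88.1] rot [-179.5  -19.7   10.1] F [-0.96 -0.27 -0.04] w 42.5
(514.4, -234.2, 90.7, 10.1, -8) {'tx': -0.0259, 'ty': -0.0239, 'tz': -0.0181, 'wx': -0.0054, 'wy': -0.1298, 'wz': 0.0001} rows>= 1.4
```

{"name": "jog_arm", "arguments": {
  "plan": [
    {"tx": -0.013,"ty": -0.012,"tz": -0.018,"wx": 0,"wy": -0.065,"wz": 0,"claw": 0.2},
    {"tx": -0.026,"ty": -0.024,"tz": -0.018,"wx": -0.005,"wy": -0.13,"wz": 0,"claw": 0.2},
    {"tx": -0.026,"ty": -0.024,"tz": -0.018,"wx": -0.005,"wy": -0.13,"wz": 0,"claw": 0.2},
    {"tx": -0.026,"ty": -0.024,"tz": -0.018,"wx": -0.005,"wy": -0.13,"wz": 0,"claw": 0.2},
    {"tx": -0.026,"ty": -0.024,"tz": -0.018,"wx": -0.005,"wy": -0.13,"wz": 0,"claw": 0.2}
  ]
}}

```text
clock: 12.85
eef_pos: [513.5, -233.8, 89.5]
tool_rot: [-3.139, -0.14, 0.177]
force: [-1.0, -1.1, -0.4]
width: 68.7
gripper_force: 0.0
```

Run:
```python
from h import *
print(ctrl.read_state()['qpos'].round(3))
rows(lg(62,-.35,-8))
```

```text
[ 0.155  0.714  0.421  1.996 -0.812  0.501 -0.202]
t 12.85 pos [ 513.5 -233.8   89.5] rot [-179.8   -8.    10.1] F [-1.03 -1.13 -0.44] w 68.7
(518.5, -233.5, 79.4, 10.1, -8) {'tx': 0.0118, 'ty': 0.0021, 'tz': 0.0355, 'wx': -0.0017, 'wy': -0.0, 'wz': 0.0002} rows>= 0.2
```

{"name": "jog_arm", "arguments": {
  "plan": [
    {"tx": 0.012,"ty": 0.004,"tz": 0.036,"wx": 0,"wy": 0,"wz": 0,"claw": 0.2},
    {"tx": 0.012,"ty": 0.004,"tz": 0.036,"wx": 0,"wy": 0,"wz": 0,"claw": 0.2},
    {"tx": 0.012,"ty": 0.004,"tz": 0.036,"wx": 0,"wy": 0,"wz": 0,"claw": 0.6},
    {"tx": 0.012,"ty": 0.004,"tz": 0.036,"wx": 0,"wy": 0,"wz": 0,"claw": 0.9},
    {"tx": 0.012,"ty": 0.004,"tz": 0.036,"wx": 0,"wy": 0,"wz": 0,"claw": 0.9},
    {"tx": 0.012,"ty": 0.004,"tz": 0.036,"wx": 0,"wy": 0,"wz": 0,"claw": 0.9},
    {"tx": 0.012,"ty": 0.004,"tz": 0.036,"wx": 0,"wy": 0,"wz": 0,"claw": 0.9},
    {"tx": 0.012,"ty": 0.004,"tz": 0.036,"wx": 0,"wy": 0,"wz": 0,"claw": 0.9}
  ]
}}

```text
clock: 13.65
eef_pos: [519.5, -234.5, 80.0]
tool_rot: [-3.142, -0.138, 0.178]
force: [-2.2, -1.8, 2.9]
width: 20.4
gripper_force: 58.6
```

Run:
```python
from h import *
p,T=cam('wrist');save(p,'w6.png')
b=p['img'][200:480,120:520,::-1];cv2.imwrite('pics/w6c.png',b)
c=lg(62,-.35,-8)
rows(c)
rows(lg(74,-.35,-8),cmd=c)
```

```text
t 13.7 pos [ 519.5 -234.5   80. ] rot [-180.    -7.9   10.2] F [-2.14 -1.46  3.9 ] w 20.3
(518.5, -233.5, 79.4, 10.1, -8) {'tx': -0.0029, 'ty': -0.0039, 'tz': 0.0015, 'wx': -0.0002, 'wy': 0.0008, 'wz': 0.0009} rows>= 0.0
t 13.7 pos [ 518.5 -233.5   79.4] rot [180.   -8.   10.1] F [-2.14 -1.46  3.9 ] w 20.3
(514.4, -234.2, 90.7, 10.1, -8) {'tx': -0.0085, 'ty': -0.0001, 'tz': -0.0392, 'wx': 0.0, 'wy': 0.0, 'wz': 0.0} rows>= 0.2
```

View pics/w6c.png

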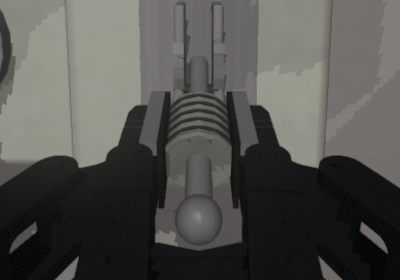

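The pads hold the ribbed collar squarely, at crop (197,120), with the ball free below. I'll lift it 11 mm along the lever.

{"name": "jog_arm", "arguments": {
  "plan": [
    {"tx": -0.003,"ty": 0,"tz": -0.013,"wx": 0,"wy": 0,"wz": 0,"claw": 0.9},
    {"tx": -0.006,"ty": 0,"tz": -0.026,"wx": 0,"wy": 0,"wz": 0,"claw": 0.9},
    {"tx": -0.008,"ty": 0,"tz": -0.036,"wx": 0,"wy": 0,"wz": 0,"claw": 0.9},
    {"tx": -0.008,"ty": 0,"tz": -0.037,"wx": 0,"wy": 0,"wz": 0,"claw": 0.9},
    {"tx": -0.008,"ty": 0,"tz": -0.037,"wx": 0,"wy": 0,"wz": 0,"claw": 0.9},
    {"tx": -0.008,"ty": 0,"tz": -0.037,"wx": 0,"wy": 0,"wz": 0,"claw": 0.9}
  ]
}}

```text
clock: 14.3
eef_pos: [515.9, -235.0, 90.3]
tool_rot: [-3.141, -0.138, 0.178]
force: [2.5, -2.5, -8.0]
width: 20.4
gripper_force: 59.0
```

Run:
```python
from h import *
weigh(2)
c=lg(73,-.35,-8)
rows(c)
print("path, tilt tracks to keep slip small")
rows(*[lg(73,-.35+.7*k/6,-8+k*22/6) for k in range(1,7)],lg(73,.37,14),cmd=c)
```

```text
F [ 2.42 -3.02 -7.91] [0.03 0.53 0.09]
t 14.4 pos [ 515.9 -235.    90.3] rot [-180.    -7.9   10.2] F [ 2.59 -4.04 -8.19] w 20.2
(514.8, -234.2, 89.8, 10.1, -8) {'tx': -0.0033, 'ty': -0.0033, 'tz': 0.0012, 'wx': -0.0004, 'wy': 0.0007, 'wz': 0.001} rows>= 0.0
path, tilt tracks to keep slip small
t 14.4 pos [ 514.8 -234.2   89.8] rot [180.   -8.   10.1] F [ 2.59 -4.04 -8.19] w 20.2
(521.6, -233.0, 92.1, 10.1, -4.333333333333334) {'tx': 0.0239, 'ty': 0.0, 'tz': -0.0044, 'wx': 0.0, 'wy': -0.0407, 'wz': -0.0} rows>= 0.4
(528.6, -231.8, 93.5, 10.1, -0.666666666666667) {'tx': 0.048, 'ty': 0.0002, 'tz': -0.0057, 'wx': 0.0, 'wy': -0.0815, 'wz': -0.0} rows>= 0.9
(535.8, -230.5, 94.0, 10.1, 3.0) {'tx': 0.0723, 'ty': 0.0001, 'tz': -0.004, 'wx': 0.0, 'wy': -0.1222, 'wz': -0.0} rows>= 1.3
(543.0, -229.2, 93.6, 10.1, 6.666666666666666) {'tx': 0.0963, 'ty': 0.0001, 'tz': 0.0007, 'wx': 0.0, 'wy': -0.163, 'wz': -0.0} rows>= 1.7
(550.0, -227.9, 92.3, 10.1, 10.333333333333332) {'tx': 0.1192, 'ty': -0.0001, 'tz': 0.0083, 'wx': -0.0, 'wy': -0.2037, 'wz': -0.0} rows>= 2.1
(556.9, -226.7, 90.2, 10.1, 14.0) {'tx': 0.1413, 'ty': -0.0, 'tz': 0.0185, 'wx': -0.0, 'wy': -0.2444, 'wz': -0.0} rows>= 2.6
(558.3, -226.5, 89.7, 10.1, 14) {'tx': 0.1458, 'ty': 0.0002, 'tz': 0.0208, 'wx': -0.0, 'wy': -0.2444, 'wz': -0.0} rows>= 2.6
```

The force is 8 N downward, so the collar is fully up. Now I swing the lever.

{"name": "jog_arm", "arguments": {
  "plan": [
    {"tx": 0.012,"ty": 0,"tz": -0.0025,"wx": 0,"wy": -0.02,"wz": 0,"claw": 0.9},
    {"tx": 0.024,"ty": 0,"tz": -0.0044,"wx": 0,"wy": -0.041,"wz": 0,"claw": 0.9},
    {"tx": 0.036,"ty": 0,"tz": -0.0052,"wx": 0,"wy": -0.061,"wz": 0,"claw": 0.9},
    {"tx": 0.048,"ty": 0,"tz": -0.0057,"wx": 0,"wy": -0.081,"wz": 0,"claw": 0.9},
    {"tx": 0.06,"ty": 0,"tz": -0.005,"wx": 0,"wy": -0.102,"wz": 0,"claw": 0.9},
    {"tx": 0.072,"ty": 0,"tz": -0.004,"wx": 0,"wy": -0.122,"wz": 0,"claw": 0.9},
    {"tx": 0.096,"ty": 0,"tz": 0.0007,"wx": 0,"wy": -0.163,"wz": 0,"claw": 0.9},
    {"tx": 0.119,"ty": 0,"tz": 0.0083,"wx": 0,"wy": -0.204,"wz": 0,"claw": 0.9},
    {"tx": 0.141,"ty": 0,"tz": 0.0185,"wx": 0,"wy": -0.244,"wz": 0,"claw": 0.9},
    {"tx": 0.146,"ty": 0,"tz": 0.021,"wx": 0,"wy": -0.244,"wz": 0,"claw": 0.9},
    {"tx": 0.146,"ty": 0,"tz": 0.021,"wx": 0,"wy": -0.244,"wz": 0,"claw": 0.9},
    {"tx": 0.146,"ty": 0,"tz": 0.021,"wx": 0,"wy": -0.244,"wz": 0,"claw": 0.9}
  ]
}}

```text
clock: 15.6
eef_pos: [556.6, -227.7, 89.2]
tool_rot: [-3.14, 0.25, 0.178]
force: [-1.8, -4.9, -7.2]
width: 20.5
gripper_force: 59.0
```

Run:
```python
from h import *
weigh(2)
c=lg(73,.35,14)
rows(c)
rows(lg(61,.35,14),cmd=c)
```

```text
F [-2.05 -5.07 -7.5 ] [0.23 0.17 0.33]
t 15.7 pos [ 556.6 -227.7   89.4] rot [-179.9   14.3   10.2] F [-1.74 -5.38 -7.57] w 20.7
(556.9, -226.7, 90.2, 10.1, 14) {'tx': 0.0008, 'ty': -0.0031, 'tz': -0.003, 'wx': -0.0007, 'wy': 0.0035, 'wz': 0.0007} rows>= 0.0
t 15.7 pos [ 556.9 -226.7   90.2] rot [180.   14.   10.1] F [-1.74 -5.38 -7.57] w 20.7
(552.9, -227.4, 78.9, 10.1, 14) {'tx': -0.004, 'ty': -0.0, 'tz': 0.0398, 'wx': 0.0, 'wy': 0.0, 'wz': 0.0} rows>= 0.2
```

{"name": "jog_arm", "arguments": {
  "plan": [
    {"tx": 0.005,"ty": -0.003,"tz": 0.001,"wx": 0,"wy": 0,"wz": 0,"claw": 0.9},
    {"tx": 0.01,"ty": -0.003,"tz": 0.003,"wx": 0,"wy": 0,"wz": 0,"claw": 0.9},
    {"tx": 0.01,"ty": -0.003,"tz": 0.003,"wx": 0,"wy": 0,"wz": 0,"claw": 0.9}
  ]
}}

```text
clock: 16.0
eef_pos: [557.7, -227.4, 88.1]
tool_rot: [-3.141, 0.252, 0.176]
force: [-4.1, -7.0, -5.8]
width: 20.5
gripper_force: 59.1
```

{"name": "jog_arm", "arguments": {
  "plan": [
    {"tx": -0.001,"ty": 0,"tz": 0.01,"wx": 0,"wy": 0,"wz": 0,"claw": 0.9},
    {"tx": -0.002,"ty": 0,"tz": 0.02,"wx": 0,"wy": 0,"wz": 0,"claw": 0.9},
    {"tx": -0.003,"ty": 0,"tz": 0.03,"wx": 0,"wy": 0,"wz": 0,"claw": 0.9},
    {"tx": -0.003,"ty": 0,"tz": 0.034,"wx": 0,"wy": 0,"wz": 0,"claw": 0.9},
    {"tx": -0.003,"ty": 0,"tz": 0.034,"wx": 0,"wy": 0,"wz": 0,"claw": 0.9},
    {"tx": -0.003,"ty": 0,"tz": 0.034,"wx": 0,"wy": 0,"wz": 0,"claw": 0.9}
  ]
}}

```text
clock: 16.6
eef_pos: [555.3, -228.0, 80.2]
tool_rot: [-3.141, 0.25, 0.177]
force: [-3.6, -3.9, 3.5]
width: 20.3
gripper_force: 60.1
```

{"name": "jog_arm", "arguments": {
  "plan": [
    {"tx": 0,"ty": 0,"tz": 0,"wx": 0,"wy": 0,"wz": 0,"claw": 0.5},
    {"tx": 0,"ty": 0,"tz": 0,"wx": 0,"wy": 0,"wz": 0,"claw": 0.2},
    {"tx": 0,"ty": 0,"tz": 0,"wx": 0,"wy": 0,"wz": 0,"claw": 0.1},
    {"tx": 0,"ty": 0,"tz": 0,"wx": 0,"wy": 0,"wz": 0,"claw": 0.1},
    {"tx": 0,"ty": 0,"tz": 0,"wx": 0,"wy": 0,"wz": 0,"claw": 0.1},
    {"tx": 0,"ty": 0,"tz": -0.1,"wx": 0,"wy": 0,"wz": 0,"claw": 0.1},
    {"tx": 0,"ty": 0,"tz": -0.25,"wx": 0,"wy": 0,"wz": 0,"claw": 0.1},
    {"tx": 0,"ty": 0,"tz": -0.4,"wx": 0,"wy": 0,"wz": 0,"claw": 0.1},
    {"tx": 0,"ty": 0,"tz": -0.5,"wx": 0,"wy": 0,"wz": 0,"claw": 0.1},
    {"tx": 0,"ty": 0,"tz": -0.5,"wx": 0,"wy": 0,"wz": 0,"claw": 0.1}
  ]
}}

```text
clock: 17.6
eef_pos: [597.3, -220.9, 229.0]
tool_rot: [3.138, 0.237, 0.179]
force: [0.5, 0.4, -0.3]
width: 76.9
gripper_force: 0.0
```

Run:
```python
from h import *
for n in ['scene','wrist']:
    p,T=cam(n);Q=pts(p,T,np.ones((480,640),bool));save(p,n[0]+'7.png')
    b=Q[(Q[:,2]>118)&(Q[:,2]<138)&(np.hypot(*(Q[:,:2]-[567,-225]).T)<18)]
    if len(b): print(n,'ball',len(b),np.percentile(b,[2,50,98],axis=0).round(1).tolist(),L(90,.35))
    c=Q[(np.hypot(*(Q[:,:2]-[514,-107]).T)<30)&(Q[:,2]>119)&(Q[:,2]<130)]
    print('cap',len(c),c.mean(0).round(1))
    for r in ctrl.trace(p,'collar')[:1]:
        q=pts(p,T,r['pixels']);q=q[(q[:,2]>60)&(np.hypot(*(q[:,:2]-[555,-228]).T)<40)]
        print('collar',r['score'],len(q),np.percentile(q,[2,50,98],axis=0).round(1).tolist())
a=cv2.imread('pics/s7.png')[110:410,200:460];b=cv2.imread('pics/w7.png')
cv2.imwrite('pics/s7c.png',np.hstack([cv2.resize(a,(390,450),interpolation=3),b[15:465,140:540]]))
```

```text
scene ball 36 [[559.6, -228.8, 118.9], [565.0, -222.9, 128.5], [572.2, -217.8, 134.2]] (567.2, -224.9, 124.5)
cap 121 [ 513.2 -102.5  124.7]
collar 0.48 109 [[543.9, -231.3, 82.3], [551.6, -220.3, 99.4], [564.2, -215.6, 111.8]]
wrist ball 357 [[562.8, -232.4, 122.4], [569.3, -226.3, 128.3], [573.0, -221.0, 131.1]] (567.2, -224.9, 124.5)
cap 1416 [ 516.2 -108.5  123. ]
collar 0.69 709 [[552.0, -238.8, 83.1], [563.7, -226.8, 103.7], [570.3, -217.5, 108.3]]
```

View pics/s7c.png

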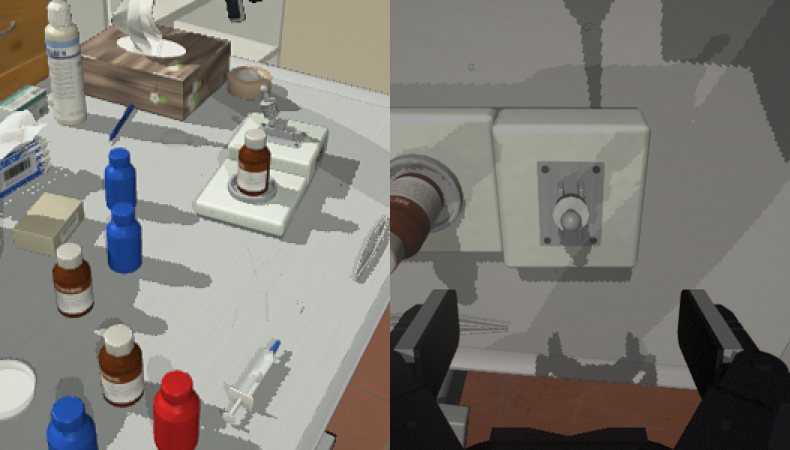

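The lever now leans to the +x side, with its ball at (568,-226). The collar is fully down, its top at the same height as before, and the bottle stands in the dish. Handing in.

```bash
python3 -c "
from cell import ctrl
print(ctrl.finish_job())"
```

```text
the job is handed in; nothing more can be done
None
```

The full bottle (about 0.32 kg, the first one I lifted) stands upright in the warmer's dish, and the warmer's lever is over to the on side with its collar dropped fully down. I did not touch the other two brown bottles or tug the lever to test the lock; the job is handed in, with no verdict returned.

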